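# Unlatch and open the stage guard gate

### The arm

A 6-joint arm with a two-finger parallel gripper is mounted at the origin on the work surface. World frame = base frame: x ahead of the robot, y to its left, z up, the work surface at z = 0. Lengths are in mm, angles in degrees, forces in N, time in s.
With the tool pointing down it reaches from about 350 to 850 mm from the base axis. Payload 8.1 kg.
Tool frame: the origin (TCP) lies at the very end of the fingers, on their centre line; the grasp point (between the pads) lies 19 mm behind it (tcp_to_grasp is the distance from the TCP to the grasp point, in mm); z points along the fingers, x is the direction in which the jaws open and shut, and the axes are right-handed (so a half turn about z gives the same grasp; the last joint's range is limited). The gripper opens to 85 mm and grips with 20 to 120 N. Pads are 22 mm wide; open, the fingers measure 114 mm over their backs; the gripper's body (76 mm by 85 mm) begins 54 mm behind the grasp point. The pads swing forward as they close: fully open they stand 13 mm farther back than shut.
Start: joints at [-73.992, 7.471, 85.268, -0, 87.261, -4.893], TCP at [214.078, -560.514, 231.292] pointing down, gripper open.
Joint ranges: [-169.43, 169.43], [-51.17, 129.36], [1.28, 143.12], [-76.62, 256.62], [0, 156.53], [-152.29, 152.29]. Speed limits (degrees/s): [136.94, 136.94, 159.86, 180, 180, 180].

### API

Orientations are given as [roll, pitch, yaw] about the fixed x, y, z axes, in that order (R = Rz(yaw) Ry(pitch) Rx(roll)).
In Python, from bench import * gives the robot as it stands. The module is installed in compiled form; this text tells all that it offers.
- The arm moves only by the tool apply_moves, never from a script. Its argument "targets" is text: rows parted by semicolons, each of 7 numbers parted by spaces: the turn, a rotation vector about the tool's x, y, z in rad, then the shift along the tool's x, y, z in cm, then the finger opening in cm, from 0 to 8.54. A call has exactly 5 rows; each row is the pose to reach, as a shift and turn from the pose commanded when the call began, along the tool's axes at that moment; what a row does not reach only later rows make up. A row lasts 1/10 s, in which the tool goes at most 50 mm and 8.59 degrees, less where a joint would pass 70% of its speed; a pose out of reach is approached as far as the arm can. A call with a gripper value outside its range is refused whole. The fingers move at their own pace and stop on an object; "force" is the grip in N (left out, the last holds). Time passes only in rows, so rows that repeat a pose let the fingers close, or fill a call up. It gives the time, the measured TCP pose, the force and the opening at its end, in the units of the state.
- sense(): the state, without advancing time (a new reading comes with each control period).
- snapshot(name): name is "scene" or "top"; returns the picture (384x512x3 uint8, red, green, blue); there is no depth.
- camera_model(name): a dict with "fx", "fy", "cx", "cy" (pixels), "position" and "attitude" of the camera in the world. Camera axes: x right, y up, looking along -z (the intrinsics and any distortion apply to the point x, -y, -z); pixel columns grow to the right and rows downward; lengths in mm; the calibration is good to about 2 mm. A picture is of the moment at which its call begins. camera_model takes no time and is no camera call.
- hand_in(): hands the job in, once; it reports no verdict.
Trained networks look in the newest picture that a camera, given by its name, has taken for a name from the list of things; names that differ only in an ending like _2 or _b are one class to them, and where a whole thing is asked for, a point or a joint stands for the part that bears it (a point fixed in the world has none). Each returns a list of dicts, best first, with "confidence" (0 to 1); they miss things now and then, are a little off and sometimes report something else, mostly with a low value. They report only what shows in the picture. A call takes as long as a camera call.
- recognise(camera, query): "at" ([row, column] in pixels, amid what is visible of it).
- place_of(camera, query): "at" ([row, column] in pixels: a listed point, or the origin of a listed thing).
The state is a dict: "time": time; "joint_pos": joint angles; "qd": joint speeds; "joint_efforts": joint torques, N m; "tool_pos": TCP position; "tcp_rot": TCP orientation; "ft_force": force on the tool from outside, world axes, zero at the start; "wrist_torque": the same for the moment, N m; "finger_gap": finger opening in mm.
Only numpy, scipy, OpenCV 4.12 (cv2) and the standard library are available. Lean on these libraries where they do the work, as an engineer would, in place of code of your own. Each camera call takes 0.05 s, during which the arm holds its last target. There are 200 camera calls.

### The job

Open the specimen stage's guard for loading: press its sprung gate gently inward until you feel the bar come firm on the rubber pad behind it, so that the latch bar comes free from under the catch's nose, lift the bar clear of the catch by its thumb post, and swing the gate wide open, nearly square to the gateway. Let go so that the bar drops back level, never force the bar against the catch, crush the pad or fling the gate, and leave everything else where it stands.

Things in the scene. Friction and masses are not known exactly. Their poses are not given: they have to be found in the camera images.
- guard: Fixed guard round a specimen stage: base plate, aluminium posts, clear panels, open top, at a new place and yaw each run. Origin on the table, mid-gateway in the gate's plane; x points inward (away from the robot), y to the hinge post, z up. Fills x -6..260, y -125..125 mm, height 150 mm; what is inside stays under 100 mm.
- gate (a joint): Gate angle, rad: 0 about shut, GROWS as the free edge swings out towards the robot (clockwise from above), limit 1.65; negative is pressed inward. Aluminium frame with clear panel, 12 x 168 mm, z 22..150 mm, hinged at guard (0, 90) mm, running to -y when shut. Friction (0.12 N m) keeps it where it is left.
- gate_hinge (a point): On the gate's hinge axis at z 142 mm; its frame turns with the gate (x = gate's normal, inward when shut; -y = along the gate to its free edge).
- ejector: Spring plunger behind the gate's free edge, 150 mm from the hinge; origin at its front face, which moves. 0.65 N/mm, damped, slack beyond about +0.065 rad; it pushes the gate out so that the bar rests against the catch's lip. Felt at the thumb post: 4 to 9 N to start the gate inward, 8 to 12 N when the bar reaches the pad.
- pad (a joint): How far (m) the rubber pad on the catch's back plate, 5.7 mm behind the resting bar, is squeezed by the bar: from touch the push at the thumb post climbs steeply, about 6 N per mm of squeeze. 13 to 15.5 N at the post is firm and safe on every draw. Squeezed by over 1.5 mm (17 to 21 N at the post) it is overloaded: the run fails.
- latch (a joint): Angle of the steel gravity bar (6 x 14 mm) on the gate's outer face: 0 level on its own stop, GROWS as its free end is lifted, limit 0.36; falls back when let go (0.1 to 0.2 kg). Pivot 30 mm from the hinge along the gate, 21 mm in front of its mid-plane, z 142 mm; free end 180 mm from the pivot, in the catch.
- thumb (a point): Grip centre of the black thumb post on the bar: an upright round pin 14 mm across, 50 mm tall, top 17 mm above this point. With the bar level: z 178 mm, 95 mm from the pivot along the gate (125 from the hinge), 36 mm above the pivot, 22 mm in front of the gate's mid-plane. Pinch from above, one finger before, one behind, tips above the gate's top.
- catch: Fixed steel hook on the post at the gate's free edge; axes as the guard's, origin at the resting bar's centre line. Its lip stands before the bar, a 5 mm nose on the lip reaches back over the bar (z +11 to +16 mm), the rubber pad stands behind (to z +50 mm). Depth varies by 6 mm, height by 3 mm. Over 9 N between bar and steel (2 to 5 N at rest) fails the run.
- nose (a point): Tip of the catch's nose, over the bar. The spring holds the bar under it: lifting straight up or pulling jams, and so does a grip that closes off-centre and drags the post outward. Press inward until the bar is firm on the pad (always clears the nose), lift while still pressing until the bar reads 0.18 or more (it clears at 0.15 to 0.17), then swing out.
- jar: Bystander, leave alone: amber glass jar, 52 mm across, 70 mm high; origin at the centre of its underside.
- slidebox: Bystander, leave alone: grey plastic slide box, 85 x 60 x 35 mm; origin at the centre of its underside.
- cleaner: Bystander, leave alone: white plastic bottle, 54 mm across, 130 mm high; origin at the centre of its underside.
- dish: Bystander, leave alone: shallow glass dish, 90 mm across, 18 mm high; origin at the centre of its underside.
- weight: Bystander, leave alone: steel knobbed calibration weight, 38 mm across, 52 mm high; origin at the centre of its underside.
- gauge: Bystander, leave alone: small steel gauge block, 30 x 35 x 9 mm, lying inside the guard on its base plate; origin at the centre of its underside.
- driver: Bystander, leave alone: black-handled screwdriver, 160 mm long.
- tray: Bystander, leave alone: white two-part specimen tray, 160 x 110 x 30 mm; origin at the centre of its underside.

How it is judged (in metres and radians):
On the way, in this order (a step that is already met when the one before it is completed fails the run):
1. the bar is lifted clear of the catch while the gate is still in the gateway (value of joint latch above 0.14 rad and value of joint gate below 0.05 rad), for 0.1 s.
2. the gate is swung out past the catch (value of joint gate above 0.3 rad), for 0.1 s.
At the end, for the whole second after the job is handed in: The gate stands still, open by more than 1.15 rad (66 degrees), with the bar dropped back level (within 0.04 rad) (value of joint gate above 1.15 rad and velocity of joint gate between -0.05 and 0.05 rad/s and value of joint latch below 0.04 rad); the robot touches nothing.
It fails at once if the bar was pressed too hard into the rubber pad (squeezed over 1.5 mm) (value of joint pad above 0.0015 m).
It fails at once if the bar was forced against the steel of the catch (over 9 N) (contact force between latch and catch above 9 N).
It fails at once if the gate was flung (over 2.5 rad/s) (velocity of joint gate above 2.5 rad/s).
It fails at once if a bystander was moved over 20 mm (distance of any of jar, slidebox, cleaner, dish, weight, gauge, driver, tray from where it was at the start of the episode above 0.02 m).
It also fails if it takes over 64 s, if anything falls off the work surface, if the arm or the gripper's body presses on something with over 40 N, if the wrist force passes 120 N, or if a joint passes its speed limit or range.

## Working session

There is one attempt and no reset: what is moved stays moved. The work goes in short steps, Python scripts to look and compute and a tool call to move; the robot and the scene stay as the last step left them, time stands still between calls to the robot, and variables do not carry over. Pictures are saved under pics/ and viewed, about 8 in all and at most 12, crops included, and the job is handed in when it is done.

Besides the shell and the picture viewer there is one more tool, called after "Request:" by a JSON object that holds its "method" and its "body", one argument or row to a line. apply_moves: Moves the arm, as the interface text tells. Its arguments: {"type":"object","properties":{"targets":{"type":"string"},"force":{"type":"number"}},"required":["targets"]}

```bash
mkdir -p pics
cat > h.py <<'E'
from bench import *
import numpy as np, cv2
from scipy.spatial.transform import Rotation as R
def cam(n):
    m=camera_model(n); return m
def proj_ray(m,px):
    r,c=px
    d=np.array([(c-m['cx'])/m['fx'],-(r-m['cy'])/m['fy'],-1.])
    return d
E
python3 - <<'E'
from h import *
for n in("scene","top"):
    im=snapshot(n); cv2.imwrite(f"pics/{n}0.png",im[:,:,::-1]); print(camera_model(n))
    for q in("thumb","gate_hinge","nose","catch","guard","ejector","cleaner","jar"):
        print(n,q,[(np.round(d['at'],1).tolist(),round(d['confidence'],2)) for d in place_of(n,q)[:2]])
print(sense())
E
```

```text
{'fx': 397.3340814748614, 'fy': 397.3340814748614, 'cx': 256.3966033329772, 'cy': 190.68440633533288, 'position': array([1113.64728287, -765.91683329, 1049.42205213]), 'attitude': array([44.95443067, -0.20107787, 33.79497271])}
scene thumb [([191.2, 247.0], 0.6), ([205.3, 304.2], 0.32)]
scene gate_hinge [([181.3, 277.7], 0.84)]
scene nose [([207.4, 230.8], 0.49)]
scene catch [([210.6, 227.8], 0.47), ([229.5, 261.1], 0.45)]
scene guard [([227.0, 261.3], 0.81)]
scene ejector [([278.2, 224.6], 0.69)]
scene cleaner [([205.5, 305.4], 0.58)]
scene jar [([245.5, 206.7], 0.77)]
{'fx': 412.5427642671196, 'fy': 412.5427642671196, 'cx': 248.81864794005097, 'cy': 190.41678057176364, 'position': array([ 407.80373653,  -17.95620577, 1400.06111607]), 'attitude': array([  7.18101765,   0.8068432 , -90.95171562])}
top thumb [([175.2, 262.4], 0.64)]
top gate_hinge [([164.1, 226.2], 0.71)]
top nose [([179.5, 285.6], 0.5)]
top catch [([179.0, 283.4], 0.6)]
top guard [([175.9, 255.3], 0.57)]
top ejector []
top cleaner [([178.0, 264.9], 0.75), ([149.5, 206.9], 0.6)]
top jar []
{'time': 0.9, 'joint_pos': array([-7.39920656e+01,  7.46818233e+00,  8.52668804e+01,  6.88741447e-04,
        8.72601891e+01, -4.89240287e+00]), 'qd': array([ 0.02901325,  0.05874792,  0.11482379,  0.00022566, -0.05120032,
        0.03535676]), 'joint_efforts': array([ 1.77296526e-03, -5.69305372e+01, -5.00864840e+01, -4.63065608e-04,
        1.21246674e-03,  8.48761317e-06]), 'tool_pos': array([ 214.08393111, -560.53184118,  231.33218017]), 'tcp_rot': array([-1.79999719e+02, -4.78949278e-03, -6.90996957e+01]), 'ft_force': array([-0.56779406,  1.09405086,  0.02694638]), 'wrist_torque': array([-0.05821188, -0.01094115, -0.05008372]), 'finger_gap': 85.41500983845383}
```

```bash
cat >> h.py <<'E'
def ray(n,px):
    m=camera_model(n); Rm=R.from_euler('xyz',m['attitude'],degrees=True).as_matrix()
    d=Rm@proj_ray(m,px); return np.array(m['position']),d/np.linalg.norm(d)
def onz(n,px,z):
    p,d=ray(n,px); return p+d*(z-p[2])/d[2]
def tri(a,b):
    A=np.zeros((3,3));y=np.zeros(3)
    for n,px in(("scene",a),("top",b)):
        p,d=ray(n,px);P=np.eye(3)-np.outer(d,d);A+=P;y+=P@p
    return np.linalg.solve(A,y)
def pix(n,X):
    m=camera_model(n); Rm=R.from_euler('xyz',m['attitude'],degrees=True).as_matrix()
    c=Rm.T@(np.asarray(X)-m['position']); return np.array([m['cy']-m['fy']*c[1]/-c[2],m['cx']+m['fx']*c[0]/-c[2]])
E
python3 - <<'E'
from h import *
D=dict(thumb=([191.2,247],[175.2,262.4],178),hinge=([181.3,277.7],[164.1,226.2],142),nose=([207.4,230.8],[179.5,285.6],154),guard=([227,261.3],[175.9,255.3],0))
for k,(a,b,z) in D.items(): print(k,tri(a,b).round(1),onz("scene",a,z).round(1),onz("top",b,z).round(1))
a=cv2.imread("pics/scene0.png")[130:320,150:370];b=cv2.imread("pics/top0.png")[90:280,150:370]
cv2.imwrite("pics/c0.png",np.vstack([cv2.resize(a,(695,600))[:300*2]][:1])) 
cv2.imwrite("pics/c1.png",cv2.resize(b,(695,600)))
E
```

```text
thumb [606.  -47.7 167.4] [609.4 -59.3 178. ] [607.3 -44.8 178. ]
hinge [648.4  64.6 143.6] [646.4  64.6 142. ] [650.1  65.9 142. ]
nose [ 594.4 -118.8  149.4] [ 594.3 -124.9  154. ] [ 596.6 -115.8  154. ]
guard [638.2 -22.8 -12.3] [645.5 -29.6   0. ] [634.4 -24.3   0. ]
```

View pics/c0.png

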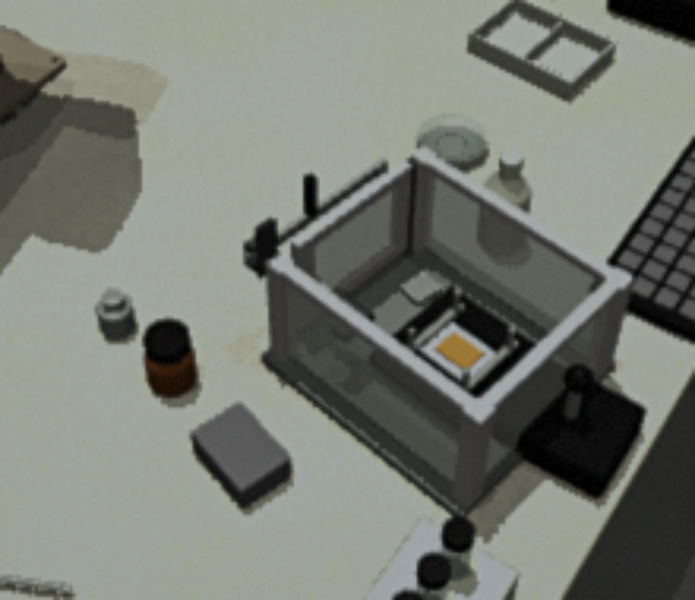

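View pics/c1.png

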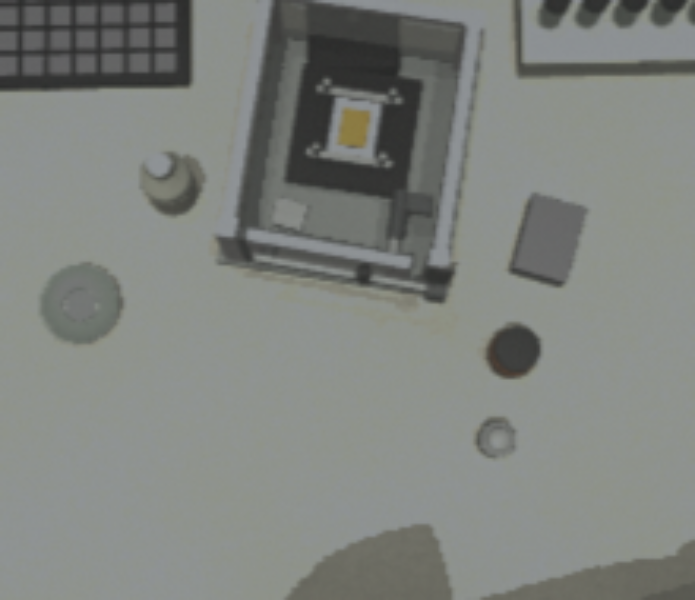

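View pics/top0.png

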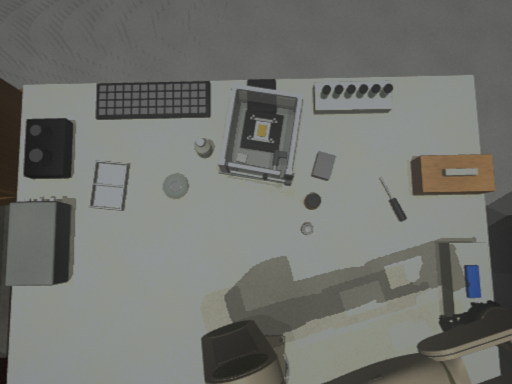

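Run:
```python
from h import *
from scipy.optimize import least_squares
s=695/220
cs=lambda x,y:(130+y/s,150+x/s); ct=lambda x,y:(90+y/s,150+x/s)
O=[("scene",(181.3,277.7),(0,90,142)),("top",(164.1,226.2),(0,90,142)),("scene",(191.2,247),(-22,-35,178)),("top",(175.2,262.4),(-22,-35,178)),
("scene",cs(310,177),(-22,-35,195)),("top",ct(364,272),(-22,-35,190)),("scene",(207.4,230.8),(-22,-120,155)),("top",(179.5,285.6),(-22,-120,155)),("scene",(227,261.3),(0,0,0)),("top",(175.9,255.3),(0,0,0)),
("scene",cs(630,278),(260,125,150)),("scene",cs(480,415),(260,-125,150))]
def f(p):
    Rz=R.from_euler('z',p[2]).as_matrix(); t=np.array([p[0],p[1],0])
    return np.concatenate([pix(n,Rz@np.array(X)+t)-px for n,px,X in O])
r=least_squares(f,[640,-24,-.15],loss='soft_l1',f_scale=1.)
p=r.x;print(p,np.degrees(p[2]));print(f(p).reshape(-1,2).round(1))
Rz=R.from_euler('z',p[2]).as_matrix()
print("thumb",Rz@[-22,-35,178]+[p[0],p[1],0],"hinge",Rz@[0,90,0]+[p[0],p[1],0])
```

```text
[ 6.34992822e+02 -2.07797916e+01 -1.51840002e-01] -8.699791265371012
[[-0.4  1.1]
 [ 0.5 -0.7]
 [-1.6  1. ]
 [-0.3  2.4]
 [-0.3 -0.2]
 [-1.8 -0.3]
 [ 2.1 -2. ]
 [ 0.3  6.7]
 [-3.  -1.1]
 [-0.2 -1. ]
 [-4.7  2.6]
 [ 2.9 -0.8]]
thumb [607.95194194 -52.04943811 178.        ] hinge [648.60597195  68.18470781   0.        ]
```

```bash
cat >> h.py <<'E'
import json
def cmdpose():
    s=sense(); return np.array(s['tool_pos']),R.from_euler('xyz',s['tcp_rot'],degrees=True)
def loadc():
    d=json.load(open('cmd.json')); return np.array(d[0]),R.from_rotvec(d[1])
def rows(T,gap,base=None,nd=3):
    """T: list of (pos,R) world; gap mm list; prints rows, stores last as commanded"""
    p0,R0=base or loadc(); out=[]
    for (p,Rt),g in zip(T,gap):
        rv=(R0.inv()*Rt).as_rotvec().round(4); sh=(R0.inv().apply(np.array(p)-p0)/10).round(nd)
        out.append(' '.join(f"{v:g}" for v in [*rv,*sh,g/10]))
    json.dump([list(p0+R0.apply(sh*10)),list((R0*R.from_rotvec(rv)).as_rotvec())],open('cmd.json','w'))
    print('; '.join(out))
def down(yaw): return R.from_euler('xyz',[180,0,yaw],degrees=True)
E
python3 - <<'E'
from h import *
p,r=cmdpose(); q=np.array([608,-52,235.]); y0,y1=-69.1,-8.7
n=15
T=[(p+(q-p)*k/n,down(y0+(y1-y0)*k/n)) for k in range(1,n+1)]
rows(T[:5],[85.4]*5,(p,r)); b=loadc()
rows(T[5:10],[85.4]*5,b); b=loadc(); rows(T[10:],[85.4]*5,b)
E
```

```text
-0 -0.0001 -0.0703 -2.23 -3.663 -0.025 8.54; 0 -0.0001 -0.1406 -4.461 -7.326 -0.049 8.54; 0 -0.0001 -0.2108 -6.691 -10.988 -0.074 8.54; 0 -0.0001 -0.2811 -8.921 -14.651 -0.098 8.54; 0 -0.0001 -0.3514 -11.151 -18.314 -0.123 8.54
0 0 -0.0703 -0.834 -4.207 -0.025 8.54; 0 0 -0.1405 -1.667 -8.413 -0.049 8.54; 0 0 -0.2108 -2.5 -12.62 -0.074 8.54; 0 0 -0.2811 -3.334 -16.826 -0.098 8.54; 0 0 -0.3514 -4.167 -21.033 -0.122 8.54
-0 0 -0.0703 0.666 -4.236 -0.025 8.54; -0 0 -0.1405 1.332 -8.473 -0.049 8.54; -0 0 -0.2108 1.997 -12.709 -0.074 8.54; -0 0 -0.2811 2.663 -16.945 -0.098 8.54; -0 0 -0.3514 3.328 -21.182 -0.123 8.54
```

Request:
{"method": "apply_moves", "body": {
  "targets": "0 0 -0.07 -2.23 -3.66 -0.02 8.54; 0 0 -0.14 -4.46 -7.33 -0.05 8.54; 0 0 -0.21 -6.69 -10.99 -0.07 8.54; 0 0 -0.28 -8.92 -14.65 -0.1 8.54; 0 0 -0.3514 -11.15 -18.31 -0.12 8.54"
}}

```text
time: 1.4
tool_pos: [346.1, -389.7, 232.7]
tcp_rot: [-180.0, -0.0, -48.8]
ft_force: [0.8, -0.3, 0.5]
finger_gap: 85.4
```

Request:
{"method": "apply_moves", "body": {
  "targets": "0 0 -0.07 -0.83 -4.2 -0.02 8.54; 0 0 -0.14 -1.67 -8.41 -0.05 8.54; 0 0 -0.21 -2.5 -12.62 -0.07 8.54; 0 0 -0.28 -3.33 -16.83 -0.1 8.54; 0 0 -0.3514 -4.17 -21.03 -0.12 8.54"
}}

```text
time: 1.9
tool_pos: [477.5, -220.0, 234.0]
tcp_rot: [180.0, -0.0, -28.7]
ft_force: [0.4, -1.5, -0.1]
finger_gap: 85.5
```

Request:
{"method": "apply_moves", "body": {
  "targets": "0 0 -0.07 0.67 -4.24 -0.02 8.54; 0 0 -0.14 1.33 -8.47 -0.05 8.54; 0 0 -0.21 2 -12.71 -0.07 8.54; 0 0 -0.28 2.66 -16.95 -0.1 8.54; 0 0 -0.3514 3.33 -21.18 -0.12 8.54"
}}

```text
time: 2.4
tool_pos: [608.8, -50.4, 235.0]
tcp_rot: [180.0, -0.0, -8.5]
ft_force: [0.4, -0.8, -0.2]
finger_gap: 85.2
```

Run:
```python
from h import *
im=snapshot("scene")[130:260,180:350,::-1]; cv2.imwrite("pics/s1.png",cv2.resize(im,(785,600),interpolation=cv2.INTER_CUBIC))
for q in("thumb",): print([(np.round(d['at'],1).tolist(),round(d['confidence'],2)) for d in place_of("scene",q)[:2]])
s=sense(); print(s['tool_pos'],s['tcp_rot'],s['ft_force'], pix("scene",s['tool_pos']),pix("scene",[608,-52,195]))
```

```text
[([187.8, 245.6], 0.47)]
[609.88198212 -47.47801226 234.37841516] [-1.79899042e+02 -7.32867218e-03 -8.29781129e+00] [-0.40685454 -0.42526436  0.28058635] [175.74451192 249.12632838] [185.72468405 247.90986258]
```

View pics/s1.png

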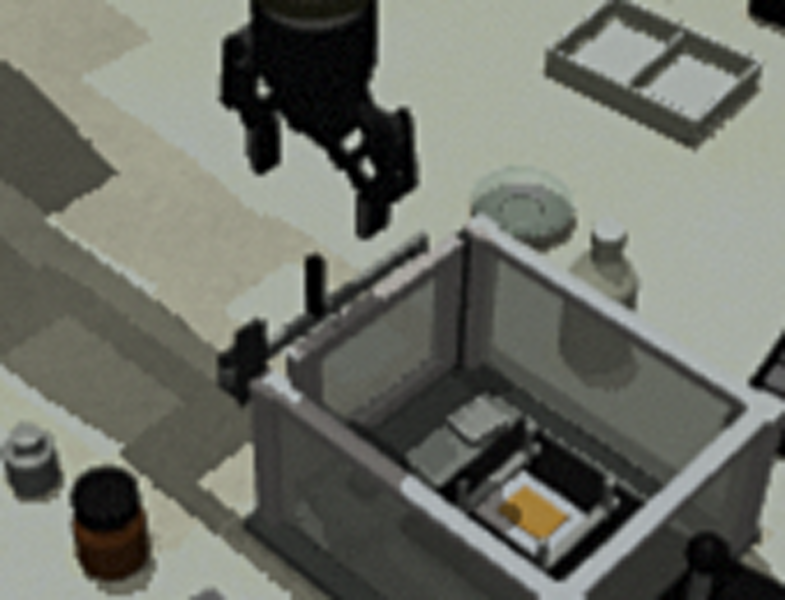

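Run:
```python
from h import *
s=sense(); print(s['time'],s['tool_pos'],s['tcp_rot']); print(loadc()[0],loadc()[1].as_euler('xyz',degrees=True))
b=loadc();rows([(np.array([608,-52,z]),down(-8.7)) for z in(225,210,190,172,161)],[85.4]*5,b)
```

```text
2.5 [609.88198212 -47.47801226 234.37841516] [-1.79899042e+02 -7.32867218e-03 -8.29781129e+00]
[607.99667806 -51.99654794 235.00238248] [-1.79999638e+02  1.02889323e-03 -8.69848491e+00]
-0 0 0 0 0 1 8.54; -0 0 0 0 0 2.5 8.54; -0 0 0 0 0 4.5 8.54; -0 0 0 0 0 6.3 8.54; -0 0 0 0.001 0 7.4 8.54
```

Request:
{"method": "apply_moves", "body": {
  "targets": "0 0 0 0 0 1 8.54; 0 0 0 0 0 2.5 8.54; 0 0 0 0 0 4.5 8.54; 0 0 0 0 0 6.3 8.54; 0 0 0 0 0 7.4 8.54"
}}

```text
time: 3.0
tool_pos: [605.8, -53.2, 157.7]
tcp_rot: [180.0, 0.2, -8.8]
ft_force: [-0.6, 0.4, 0.2]
finger_gap: 85.6
```

Request:
{"method": "apply_moves", "body": {
  "targets": "0 0 0 0 0 0 7; 0 0 0 0 0 0 5; 0 0 0 0 0 0 3.4; 0 0 0 0 0 0 3.4; 0 0 0 0 0 0 3.4",
  "force": 30
}}

```text
time: 3.5
tool_pos: [608.4, -52.1, 161.8]
tcp_rot: [180.0, -0.1, -8.7]
ft_force: [-0.3, -0.5, -0.0]
finger_gap: 34.0
```

Run:
```python
from h import *
im=snapshot("scene")[150:230,200:305,::-1]; cv2.imwrite("pics/s2.png",cv2.resize(im,(787,600),interpolation=cv2.INTER_CUBIC))
s=sense(); print(s['time'],s['tool_pos'],s['tcp_rot'],s['ft_force'],s['finger_gap'],loadc()[0])
```

```text
3.55 [608.3098121  -52.05011831 161.60787656] [ 1.79998492e+02 -6.53251396e-02 -8.69264670e+00] [ 1.45685325  0.16152815 -0.07188704] 33.89056012045526 [608.00532016 -51.99739725 161.00238232]
```

View pics/s2.png

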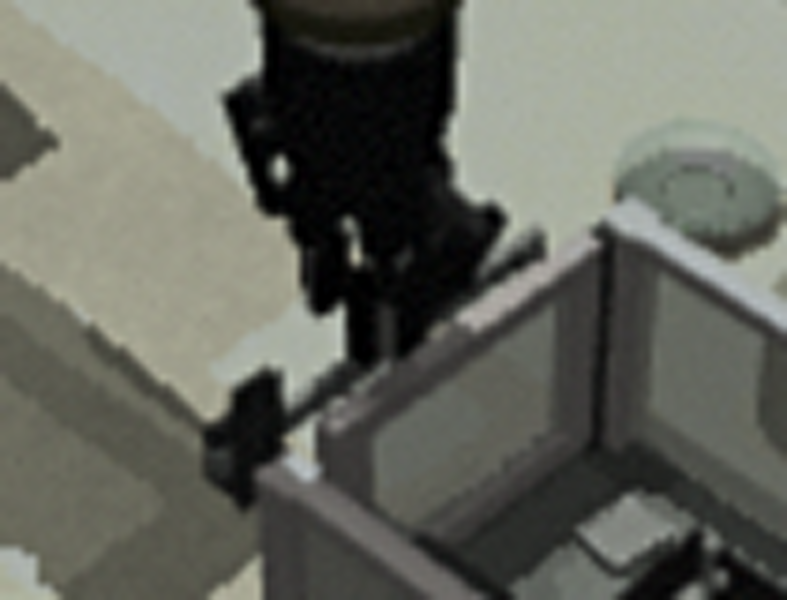

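Request:
{"method": "apply_moves", "body": {
  "targets": "0 0 0 0.08 0 0 3.4; 0 0 0 0.18 0 0 3.4; 0 0 0 0.28 0 0 3.4; 0 0 0 0.38 0 0 3.4; 0 0 0 0.44 0 0 3.4"
}}

```text
time: 4.05
tool_pos: [612.4, -52.7, 160.8]
tcp_rot: [180.0, 0.0, -8.7]
ft_force: [0.2, -0.2, 0.7]
finger_gap: 34.1
```

Request:
{"method": "apply_moves", "body": {
  "targets": "0 0 0 0.06 0 0 3.4; 0 0 0 0.12 0 0 3.4; 0 0 0 0.17 0 0 3.4; 0 0 0 0.2 0 0 3.4; 0 0 0 0.2 0 0 3.4"
}}

```text
time: 4.55
tool_pos: [614.3, -53.0, 160.9]
tcp_rot: [-180.0, 0.0, -8.7]
ft_force: [0.5, 0.9, -0.6]
finger_gap: 34.1
```

Request:
{"method": "apply_moves", "body": {
  "targets": "0 0 0 0.05 0 0 3.4; 0 0 0 0.1 0 0 3.4; 0 0 0 0.15 0 0 3.4; 0 0 0 0.2 0 0 3.4; 0 0 0 0.2 0 0 3.4"
}}

```text
time: 5.05
tool_pos: [616.3, -53.3, 160.9]
tcp_rot: [180.0, -0.0, -8.7]
ft_force: [-0.2, 0.3, 1.1]
finger_gap: 33.9
```

Request:
{"method": "apply_moves", "body": {
  "targets": "0 0 0 0.04 0 0 3.4; 0 0 0 0.08 0 0 3.4; 0 0 0 0.12 0 0 3.4; 0 0 0 0.15 0 0 3.4; 0 0 0 0.15 0 0 3.4"
}}

```text
time: 5.55
tool_pos: [616.9, -53.4, 160.8]
tcp_rot: [180.0, 0.1, -8.7]
ft_force: [-6.5, 0.1, 2.5]
finger_gap: 34.1
```

Request:
{"method": "apply_moves", "body": {
  "targets": "0 0 0 -0.2 0 0 3.4; 0 0 0 -0.4 0 0 3.4; 0 0 0 -0.6 0 0 3.4; 0 0 0 -0.8 0 0 3.4; 0 0 0 -0.94 0 0 3.2"
}}

```text
time: 6.05
tool_pos: [608.3, -52.1, 160.9]
tcp_rot: [180.0, -0.0, -8.7]
ft_force: [0.4, -0.3, 0.2]
finger_gap: 31.5
```

Request:
{"method": "apply_moves", "body": {
  "targets": "0 0 0 0 0 0 2.8; 0 0 0 0 0 0 2.5; 0 0 0 0 0 0 2.3; 0 0 0 0 0 0 2.1; 0 0 0 0 0 0 2",
  "force": 30
}}

```text
time: 6.55
tool_pos: [608.4, -52.1, 160.9]
tcp_rot: [-180.0, 0.0, -8.7]
ft_force: [-0.4, 0.0, -0.4]
finger_gap: 20.0
```

Request:
{"method": "apply_moves", "body": {
  "targets": "0 0 0 0 0 0 1.9; 0 0 0 0 0 0 1.8; 0 0 0 0 0 0 1.75; 0 0 0 0 0 0 1.7; 0 0 0 0 0 0 1.65"
}}

```text
time: 7.05
tool_pos: [608.2, -52.1, 160.9]
tcp_rot: [180.0, 0.0, -8.7]
ft_force: [-2.6, 0.6, 0.7]
finger_gap: 16.6
```

Request:
{"method": "apply_moves", "body": {
  "targets": "0 0 0 0 0 0 1.6; 0 0 0 0 0 0 1.5; 0 0 0 0 0 0 1.4; 0 0 0 0 0 0 1.2; 0 0 0 0 0 0 1",
  "force": 40
}}

```text
time: 7.55
tool_pos: [607.5, -52.1, 161.0]
tcp_rot: [180.0, 0.1, -8.7]
ft_force: [-6.6, 0.5, 4.6]
finger_gap: 12.6
```

Run:
```python
from h import *
F=[]
for i in range(4):
    snapshot("scene"); F.append(sense()['ft_force'])
s=sense();print(np.mean(F,0),s['tool_pos'],s['tcp_rot'],s['finger_gap'])
```

```text
[-7.40870506  0.39972956  4.59490898] [607.494673   -52.12110315 160.92835471] [ 1.79983049e+02  1.14630895e-01 -8.69613804e+00] 12.855605781812287
```

Request:
{"method": "apply_moves", "body": {
  "targets": "0 0 0 0.03 0 0 1; 0 0 0 0.06 0 0 1; 0 0 0 0.1 0 0 1; 0 0 0 0.15 0 0 1; 0 0 0 0.15 0 0 1"
}}

```text
time: 8.25
tool_pos: [608.6, -52.5, 160.9]
tcp_rot: [180.0, 0.2, -8.7]
ft_force: [-9.5, 0.4, 6.5]
finger_gap: 12.4
```

Request:
{"method": "apply_moves", "body": {
  "targets": "0 0 0 0.03 0 0 1; 0 0 0 0.06 0 0 1; 0 0 0 0.08 0 0 1; 0 0 0 0.1 0 0 1; 0 0 0 0.1 0 0 1"
}}

```text
time: 8.75
tool_pos: [609.3, -52.8, 160.9]
tcp_rot: [179.9, 0.2, -8.7]
ft_force: [-11.0, -0.7, 6.5]
finger_gap: 13.0
```

Request:
{"method": "apply_moves", "body": {
  "targets": "0 0 0 0.02 0 0 1; 0 0 0 0.04 0 0 1; 0 0 0 0.06 0 0 1; 0 0 0 0.06 0 0 1; 0 0 0 0.06 0 0 1"
}}

```text
time: 9.25
tool_pos: [609.8, -52.9, 160.9]
tcp_rot: [179.9, 0.2, -8.7]
ft_force: [-11.6, -1.2, 7.0]
finger_gap: 12.7
```

Run:
```python
from h import *
F=[]
for i in range(4):
    snapshot("top"); F.append(sense()['ft_force'])
s=sense();print(np.mean(F,0),s['tool_pos'],s['tcp_rot'],s['finger_gap'])
```

```text
[-11.7525304   -0.97031695   6.77797661] [609.82352556 -52.93130814 160.94382869] [179.93876062   0.20252914  -8.69421064] 12.921590245007156
```

Request:
{"method": "apply_moves", "body": {
  "targets": "0 0 0 0.02 0 0 1; 0 0 0 0.03 0 0 1; 0 0 0 0.04 0 0 1; 0 0 0 0.04 0 0 1; 0 0 0 0.04 0 0 1"
}}

```text
time: 9.95
tool_pos: [610.1, -53.0, 160.9]
tcp_rot: [179.9, 0.2, -8.7]
ft_force: [-12.3, -1.1, 7.3]
finger_gap: 12.7
```

```bash
cat > f.py <<'E'
from h import *
F=[]
for i in range(3):
    snapshot("top"); F.append(sense()['ft_force'])
s=sense();f=np.mean(F,0);y=np.radians(-8.7);print(s['time'],f.round(2),'in',(-f[0]*np.cos(y)-f[1]*np.sin(y)).round(2),s['tool_pos'].round(2),s['tcp_rot'].round(2),s['finger_gap'],s['wrist_torque'].round(2))
E
python3 f.py
```

```text
10.1 [-12.09  -1.45   7.94] in 11.73 [610.09 -53.03 160.91] [179.94   0.22  -8.7 ] 12.648150253937954 [-0.2   1.85  0.25]
```

Request:
{"method": "apply_moves", "body": {
  "targets": "0 0 0 0.02 0 -0.02 1; 0 0 0 0.04 0 -0.04 1; 0 0 0 0.05 0 -0.05 1; 0 0 0 0.05 0 -0.05 1; 0 0 0 0.05 0 -0.05 1"
}}

```text
time: 10.6
tool_pos: [610.3, -53.1, 161.0]
tcp_rot: [179.9, 0.3, -8.7]
ft_force: [-12.8, -1.3, 5.9]
finger_gap: 13.0
```

```bash
python3 f.py
```

```text
10.75 [-12.56  -1.63   6.08] in 12.17 [610.26 -53.11 160.94] [179.93   0.27  -8.7 ] 12.77591850228621 [-0.2   1.8   0.24]
```

Request:
{"method": "apply_moves", "body": {
  "targets": "0 0 0 0.02 0 -0.02 1; 0 0 0 0.04 0 -0.03 1; 0 0 0 0.05 0 -0.03 1; 0 0 0 0.05 0 -0.03 1; 0 0 0 0.05 0 -0.03 1"
}}

```text
time: 11.25
tool_pos: [610.4, -53.1, 161.0]
tcp_rot: [179.9, 0.3, -8.7]
ft_force: [-14.4, -1.6, 5.0]
finger_gap: 13.2
```

```bash
python3 f.py
```

```text
11.4 [-14.36  -1.62   5.23] in 13.95 [610.38 -53.14 160.97] [179.93   0.32  -8.7 ] 12.920726685799941 [-0.19  1.94  0.2 ]
```

Run:
```python
from h import *
r0=down(-8.6985); p0=np.array([608.,-52,161.])+r0.apply([5.0,0,-0.8])
json.dump([list(p0),list(r0.as_rotvec())],open('lift0.json','w')); json.dump([list(p0),list(r0.as_rotvec())],open('cmd.json','w'))
G=19.
def tp(a):
    hy=95-(95*np.cos(a)-36*np.sin(a)); up=95*np.sin(a)+36*np.cos(a)-36
    r=r0*R.from_rotvec([-a,0,0]); g=p0+r0.apply([0,-hy,G-up]); return g-r.apply([0,0,G]),r
for A in ([.012,.024,.036,.048,.06],[.08,.1,.12,.14,.15],[.17,.19,.21,.23,.24]):
    rows([tp(a) for a in A],[10]*5)
```

```text
-0.012 -0 -0 -0 -0.067 -0.114 1; -0.024 0 0 0 -0.135 -0.226 1; -0.036 0 0 -0 -0.204 -0.338 1; -0.048 0 0 -0 -0.275 -0.449 1; -0.06 -0 0 -0 -0.347 -0.56 1
-0.02 0 0 0 -0.112 -0.189 1; -0.04 0 0 0 -0.227 -0.375 1; -0.06 0 0 0 -0.347 -0.56 1; -0.08 0 0 0 -0.47 -0.741 1; -0.09 0 -0 0 -0.533 -0.831 1
-0.02 0 0 -0 -0.112 -0.189 1; -0.04 0 0 0 -0.227 -0.376 1; -0.06 0 0 -0 -0.347 -0.56 1; -0.08 0 0 0 -0.47 -0.742 1; -0.09 0 0 0 -0.532 -0.832 1
```

```bash
cat >> h.py <<'E'
def lift(a,p0,r0,G=19.):
    hy=95-(95*np.cos(a)-36*np.sin(a)); up=95*np.sin(a)+36*np.cos(a)-36
    r=r0*R.from_rotvec([-a,0,0]); return p0+r0.apply([0,-hy,-G-up])+r.apply([0,0,G]),r
E
python3 - <<'E'
from h import *
d=json.load(open('lift0.json'));json.dump(d,open('cmd.json','w'));p0,r0=loadc()
for A in ([.012,.024,.036,.048,.06],[.08,.1,.12,.14,.15],[.17,.19,.21,.23,.24]):
    rows([lift(a,p0,r0) for a in A],[10]*5)
E
```

```text
-0.012 0 -0 -0 -0.021 -0.114 1; -0.024 0 0 -0 -0.044 -0.227 1; -0.036 0 0 0 -0.067 -0.341 1; -0.048 0 0 0 -0.093 -0.454 1; -0.06 -0 0 -0 -0.119 -0.567 1
-0.02 0 0 0 -0.036 -0.189 1; -0.04 0 0 -0 -0.076 -0.378 1; -0.06 0 0 -0 -0.119 -0.566 1; -0.08 0 0 -0 -0.166 -0.753 1; -0.09 0 -0 0 -0.191 -0.847 1
-0.02 0 0 -0 -0.036 -0.189 1; -0.04 0 0 -0 -0.076 -0.378 1; -0.06 0 0 -0 -0.119 -0.566 1; -0.08 0 0 -0 -0.167 -0.753 1; -0.09 0 0 0 -0.192 -0.847 1
```

Request:
{"method": "apply_moves", "body": {
  "targets": "-0.012 0 0 0 -0.021 -0.114 1; -0.024 0 0 0 -0.044 -0.227 1; -0.036 0 0 0 -0.067 -0.341 1; -0.048 0 0 0 -0.093 -0.454 1; -0.06 0 0 0 -0.119 -0.567 1"
}}

```text
time: 11.9
tool_pos: [610.5, -52.1, 166.1]
tcp_rot: [176.5, 0.3, -8.7]
ft_force: [-12.2, -2.0, 1.3]
finger_gap: 13.0
```

```bash
python3 f.py
```

```text
12.05 [-13.19  -2.84   2.63] in 12.61 [610.51 -51.98 166.24] [176.47   0.34  -8.7 ] 12.92925089100062 [-0.23  1.8   0.1 ]
```

Request:
{"method": "apply_moves", "body": {
  "targets": "-0.02 0 0 0.02 -0.036 -0.189 1; -0.04 0 0 0.04 -0.076 -0.378 1; -0.06 0 0 0.04 -0.119 -0.566 1; -0.08 0 0 0.04 -0.166 -0.753 1; -0.09 0 0 0.04 -0.191 -0.847 1"
}}

```text
time: 12.55
tool_pos: [611.0, -49.6, 174.5]
tcp_rot: [171.3, 0.4, -8.7]
ft_force: [-13.4, -1.9, 1.8]
finger_gap: 12.8
```

```bash
python3 f.py
python3 - <<'E'
from h import *
im=snapshot("scene")[150:230,200:305,::-1]; cv2.imwrite("pics/s3.png",cv2.resize(im,(787,600),interpolation=cv2.INTER_CUBIC))
E
```

```text
12.7 [-14.17  -2.06   3.45] in 13.7 [610.98 -49.52 174.53] [171.31   0.38  -8.72] 12.472060685510908 [-0.14  2.1  -0.11]
```

View pics/s3.png

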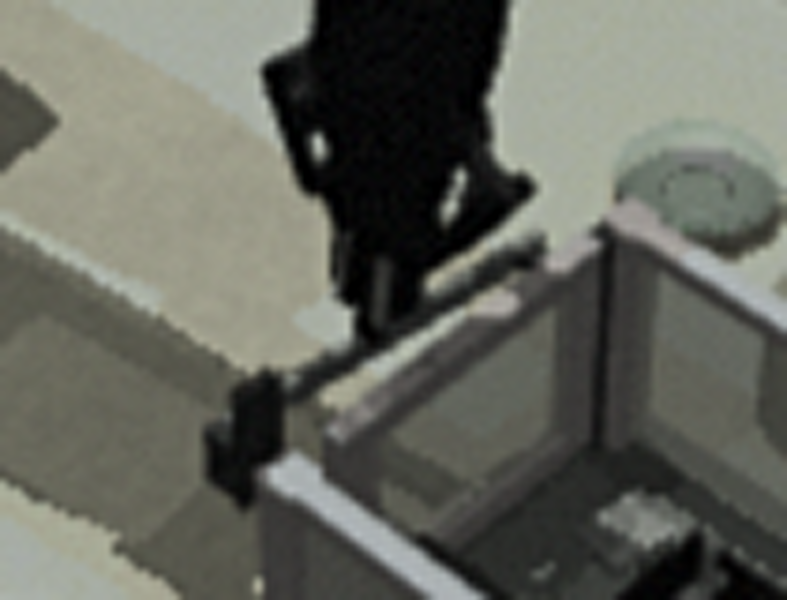

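Post and bar are rising together: the bar's free end is now at about (285,380) in the crop, and a gap shows between bar and gate. Continuing the lift.

Request:
{"method": "apply_moves", "body": {
  "targets": "-0.02 0 0 0 -0.036 -0.189 1; -0.04 0 0 0 -0.076 -0.378 1; -0.06 0 0 0 -0.119 -0.566 1; -0.08 0 0 0 -0.166 -0.753 1; -0.09 0 0 0 -0.191 -0.847 1"
}}

```text
time: 13.25
tool_pos: [611.6, -46.3, 182.6]
tcp_rot: [166.1, 0.4, -8.7]
ft_force: [-13.4, -1.0, 1.8]
finger_gap: 12.6
```

```bash
python3 f.py
python3 - <<'E'
from h import *
im=snapshot("scene")[150:230,200:305,::-1]; cv2.imwrite("pics/s4.png",cv2.resize(im,(787,600),interpolation=cv2.INTER_CUBIC))
E
```

```text
13.4 [-13.02  -1.58   3.06] in 12.63 [611.54 -46.32 182.64] [166.16   0.37  -8.74] 12.686909874390171 [-0.01  2.08 -0.26]
```

View pics/s4.png

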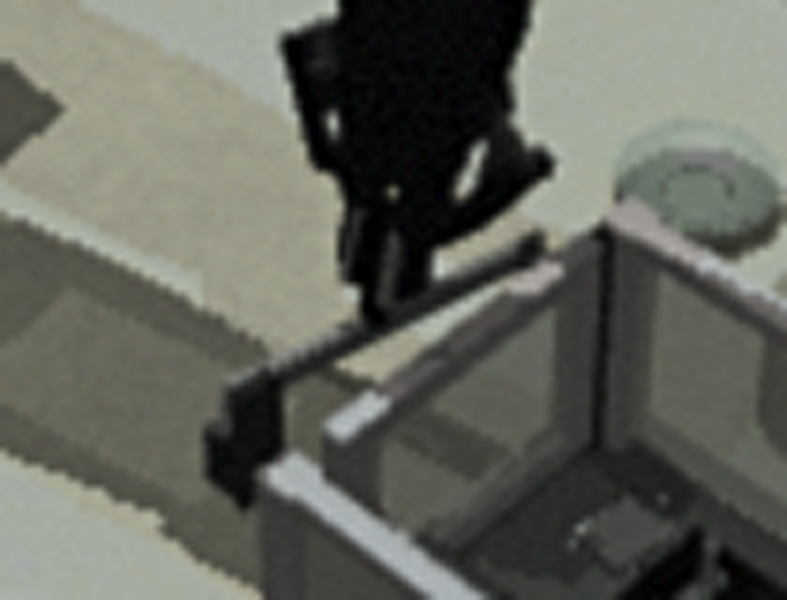

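Run:
```python
from h import *
Rz=R.from_euler('z',-8.7,degrees=True)
t=np.array([636.0,-21,0])
for a in(0,.12,.15,.18,.21,.24,.27):
    q=[pix("scene",Rz.apply([-18,60-l*np.cos(a),142+l*np.sin(a)+7])+t) for l in(0,100,180)]
    print(a,[((v-[150,200])*7.5).round().tolist() for v in q])
```

```text
0 [[237.0, 518.0], [358.0, 361.0], [463.0, 225.0]]
0.12 [[237.0, 518.0], [337.0, 362.0], [425.0, 225.0]]
0.15 [[237.0, 518.0], [332.0, 362.0], [415.0, 226.0]]
0.18 [[237.0, 518.0], [326.0, 363.0], [405.0, 227.0]]
0.21 [[237.0, 518.0], [321.0, 364.0], [394.0, 228.0]]
0.24 [[237.0, 518.0], [315.0, 365.0], [383.0, 230.0]]
0.27 [[237.0, 518.0], [309.0, 366.0], [372.0, 232.0]]
```

```bash
cat >> h.py <<'E'
H=np.array([647.2,68.4,0])
def swing(th,p,r):
    q=R.from_rotvec([0,0,-th]); return H+q.apply(np.asarray(p)-H),q*r
E
python3 - <<'E'
from h import *
d=json.load(open('lift0.json'));p0=np.array(d[0]);r0=R.from_rotvec(d[1])
p0=p0+r0.apply([0.4,0,0]); p,r=lift(.24,p0,r0)
json.dump([list(p),list(r.as_rotvec())],open('cmd.json','w'))
s=sense();print((s['tool_pos']-p).round(2),p.round(1))
rows([swing(t,p,r) for t in(.01,.03,.06,.1,.14)],[10]*5)
rows([swing(t,p,r) for t in(.18,.23,.28,.33,.38)],[10]*5)
E
```

```text
[-2.81 -0.16 -1.29] [614.4 -46.1 183.9]
-0 -0.0024 0.0097 -0.118 -0.015 -0.004 1; -0 -0.0071 0.0291 -0.354 -0.049 -0.012 1; -0 -0.0143 0.0583 -0.706 -0.109 -0.027 1; -0 -0.0238 0.0971 -1.172 -0.204 -0.05 1; -0 -0.0333 0.136 -1.634 -0.318 -0.078 1
0 -0.0095 0.0388 -0.472 -0.067 -0.016 1; 0 -0.0214 0.0874 -1.056 -0.178 -0.043 1; 0 -0.0333 0.136 -1.635 -0.317 -0.077 1; 0 -0.0451 0.1845 -2.205 -0.484 -0.118 1; 0 -0.057 0.2331 -2.766 -0.678 -0.166 1
```

Request:
{"method": "apply_moves", "body": {
  "targets": "0 -0.0024 0.0097 -0.118 -0.015 -0.004 1; 0 -0.0071 0.0291 -0.354 -0.049 -0.012 1; 0 -0.0143 0.0583 -0.706 -0.109 -0.027 1; 0 -0.0238 0.0971 -1.172 -0.204 -0.05 1; 0 -0.0333 0.136 -1.634 -0.318 -0.078 1"
}}

```text
time: 13.95
tool_pos: [598.0, -40.1, 183.0]
tcp_rot: [166.3, 0.1, -16.8]
ft_force: [-1.3, 2.0, -2.3]
finger_gap: 12.8
```

Request:
{"method": "apply_moves", "body": {
  "targets": "0 -0.0095 0.0388 -0.472 -0.067 -0.016 1; 0 -0.0214 0.0874 -1.056 -0.178 -0.043 1; 0 -0.0333 0.136 -1.635 -0.317 -0.077 1; 0 -0.0451 0.1845 -2.205 -0.484 -0.118 1; 0 -0.057 0.2331 -2.766 -0.678 -0.166 1"
}}

```text
time: 14.45
tool_pos: [574.4, -24.8, 182.9]
tcp_rot: [166.3, 0.0, -30.5]
ft_force: [5.1, 3.1, -6.3]
finger_gap: 12.7
```

Run:
```python
from h import *
d=json.load(open('lift0.json'));p0=np.array(d[0]);r0=R.from_rotvec(d[1])
p0=p0+r0.apply([0.4,0,0]); p,r=lift(.24,p0,r0)
s=sense();c,cr=swing(.38,p,r);print((cr.inv().apply(s['tool_pos']-c)).round(2),cr.inv().apply(s['ft_force']).round(1),s['finger_gap'])
im=snapshot("scene")[130:250,170:330,::-1]; cv2.imwrite("pics/s5.png",cv2.resize(im,(800,600),interpolation=cv2.INTER_CUBIC))
for A in((.44,.5,.56,.62,.68),(.74,.8,.86,.92,.98),(1.04,1.1,1.16,1.22,1.28),(1.32,1.36,1.39,1.41,1.42)): rows([swing(t,p,r) for t in A],[10]*5)
```

```text
[-0.39 -1.13  0.73] [ 2.8 -6.6  4.8] 12.695356375252477
-0 -0.0143 0.0583 -0.706 -0.109 -0.026 1; -0 -0.0286 0.1166 -1.404 -0.259 -0.063 1; -0 -0.0428 0.1748 -2.091 -0.449 -0.11 1; -0 -0.0571 0.2331 -2.766 -0.679 -0.166 1; -0 -0.0713 0.2914 -3.425 -0.947 -0.232 1
-0 -0.0143 0.0583 -0.706 -0.109 -0.026 1; -0 -0.0286 0.1166 -1.404 -0.259 -0.063 1; -0 -0.0428 0.1749 -2.091 -0.449 -0.11 1; -0 -0.0571 0.2331 -2.766 -0.679 -0.166 1; -0 -0.0713 0.2914 -3.425 -0.948 -0.232 1
-0 -0.0143 0.0583 -0.706 -0.109 -0.026 1; -0 -0.0286 0.1166 -1.403 -0.258 -0.063 1; -0 -0.0428 0.1749 -2.091 -0.449 -0.109 1; -0 -0.0571 0.2331 -2.765 -0.679 -0.166 1; -0 -0.0714 0.2914 -3.424 -0.947 -0.232 1
-0 -0.0095 0.0389 -0.472 -0.068 -0.016 1; -0 -0.019 0.0777 -0.94 -0.154 -0.037 1; -0 -0.0261 0.1069 -1.289 -0.231 -0.056 1; -0 -0.0308 0.1263 -1.52 -0.288 -0.07 1; -0 -0.0332 0.136 -1.635 -0.318 -0.077 1
```

View pics/s5.png

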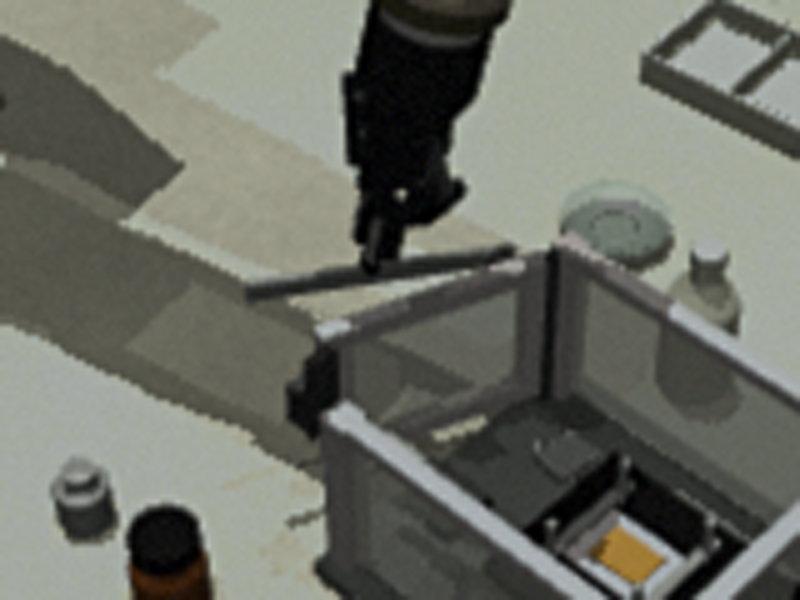

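The gate is out past the catch, with the bar's free end at (248,292) clear of it. Continuing, with a small radial trim toward the hinge.

Request:
{"method": "apply_moves", "body": {
  "targets": "0 -0.0143 0.0583 -0.706 -0.13 -0.026 1; 0 -0.0286 0.1166 -1.404 -0.3 -0.063 1; 0 -0.0428 0.1748 -2.091 -0.51 -0.11 1; 0 -0.0571 0.2331 -2.766 -0.76 -0.166 1; 0 -0.0713 0.2914 -3.425 -1.05 -0.232 1"
}}

```text
time: 15.0
tool_pos: [551.2, 1.9, 182.8]
tcp_rot: [166.4, -0.0, -47.7]
ft_force: [8.1, 4.2, -9.4]
finger_gap: 12.6
```

Run:
```python
from h import *
s=sense();r=R.from_euler('xyz',s['tcp_rot'],degrees=True);print(s['tool_pos'],s['tcp_rot'],r.inv().apply(s['ft_force']).round(1),s['finger_gap'])
```

```text
[551.17096739   1.86126309 182.77877883] [ 1.66424532e+02 -3.43665930e-02 -4.76851590e+01] [  2.3 -10.7   7.1] 12.621911952276845
```

Request:
{"method": "apply_moves", "body": {
  "targets": "0 -0.0143 0.0583 -0.706 -0.17 0 1; 0 -0.0286 0.1166 -1.404 -0.37 0 1; 0 -0.0428 0.1748 -2.091 -0.62 0 1; 0 -0.0571 0.2331 -2.766 -0.91 -0.02 1; 0 -0.0713 0.2914 -3.425 -1.22 -0.08 1"
}}

```text
time: 15.5
tool_pos: [536.4, 34.2, 181.8]
tcp_rot: [166.3, -0.1, -64.9]
ft_force: [0.2, -0.8, 1.6]
finger_gap: 13.2
```

Run:
```python
from h import *
s=sense();r=R.from_euler('xyz',s['tcp_rot'],degrees=True);print(s['tool_pos'],s['tcp_rot'],r.inv().apply(s['ft_force']).round(1),s['finger_gap'])
```

```text
[536.39868918  34.22859969 181.81139426] [ 1.66314728e+02 -5.05453715e-02 -6.49272315e+01] [ 0.8  0.5 -1.5] 13.209517386009491
```

Forces relieved; continue.

Request:
{"method": "apply_moves", "body": {
  "targets": "0 -0.0143 0.0583 -0.706 -0.12 -0.026 1; 0 -0.0286 0.1166 -1.404 -0.28 -0.063 1; 0 -0.0428 0.1748 -2.091 -0.48 -0.11 1; 0 -0.0571 0.2331 -2.766 -0.72 -0.166 1; 0 -0.0713 0.2914 -3.425 -1 -0.232 1"
}}

```text
time: 16.0
tool_pos: [532.0, 69.6, 181.7]
tcp_rot: [166.4, -0.0, -82.1]
ft_force: [4.6, -0.2, -2.3]
finger_gap: 13.1
```

Request:
{"method": "apply_moves", "body": {
  "targets": "0 -0.012 0.0486 -0.59 -0.1 -0.02 1; 0 -0.0214 0.0874 -1.056 -0.2 -0.043 1; 0 -0.0285 0.1165 -1.404 -0.28 -0.063 1; 0 -0.031 0.1263 -1.52 -0.31 -0.07 1; 0 -0.0332 0.136 -1.635 -0.34 -0.077 1"
}}

```text
time: 16.5
tool_pos: [533.5, 86.0, 181.6]
tcp_rot: [166.5, -0.0, -90.0]
ft_force: [5.5, -0.4, -2.2]
finger_gap: 12.8
```

Run:
```python
from h import *
s=sense();r=R.from_euler('xyz',s['tcp_rot'],degrees=True);print(s['tool_pos'],s['tcp_rot'],r.inv().apply(s['ft_force']).round(1),s['finger_gap'],s['joint_pos'])
yaw=s['tcp_rot'][2]; r0=down(yaw); json.dump([list(s['tool_pos']),list(r.as_rotvec())],open('cmd.json','w'))
# lower: find p0 such that lift(.24)=now
p,_=lift(.235,np.zeros(3),r0); p0=s['tool_pos']-p; print(p0)
rows([lift(a,p0,r0) for a in(.22,.19,.16,.13,.1)],[10]*5)
rows([lift(a,p0,r0) for a in(.08,.06,.04,.02,.005)],[10]*5)
```

```text
[533.46128249  86.01091612 181.56273894] [ 1.66482087e+02 -2.07565711e-02 -9.00273716e+01] [ 0.4 -5.9  0.8] 12.751538668255924 [ 3.22078143 13.15331038 85.19119453  0.74171647 95.1531701  93.22981474]
[526.89181491  86.01405452 159.90991151]
0.0159 -0.0004 -0.0001 -0 0.024 0.143 1; 0.0459 -0.0004 -0.0001 -0 0.066 0.429 1; 0.0759 -0.0004 -0.0001 -0 0.1 0.717 1; 0.1059 -0.0004 -0.0001 -0 0.125 1.005 1; 0.1359 -0.0004 -0.0001 -0 0.141 1.294 1
0.02 0 0 -0 0.032 0.191 1; 0.04 0 0 -0 0.061 0.381 1; 0.06 0 0 -0 0.085 0.573 1; 0.08 0 0 -0 0.106 0.765 1; 0.095 0 0 -0 0.119 0.909 1
```

Request:
{"method": "apply_moves", "body": {
  "targets": "0.016 0 0 0 0.02 0.143 1; 0.046 0 0 0 0.04 0.429 1; 0.076 0 0 0 0.06 0.717 1; 0.106 0 0 0 0.07 1 1; 0.136 0 0 0 0.08 1.29 1"
}}

```text
time: 17.0
tool_pos: [529.1, 86.0, 169.3]
tcp_rot: [174.3, -0.0, -90.0]
ft_force: [3.6, -0.4, -0.9]
finger_gap: 12.6
```

Request:
{"method": "apply_moves", "body": {
  "targets": "0.02 0 0 0 0.03 0.19 1; 0.04 0 0 0 0.05 0.38 1; 0.06 0 0 0 0.07 0.57 1; 0.08 0 0 0 0.09 0.74 1; 0.095 0 0 0 0.1 0.86 1"
}}

```text
time: 17.5
tool_pos: [527.1, 86.0, 160.9]
tcp_rot: [179.7, -0.0, -90.0]
ft_force: [6.4, -0.2, 5.0]
finger_gap: 12.8
```

```bash
python3 f.py
```

```text
17.65 [ 7.92 -0.34 -2.54] in -7.88 [527.14  86.1  161.02] [ 1.7969e+02 -2.0000e-02 -9.0030e+01] 13.009998756180662 [-0.05 -1.18  0.12]
```

Request:
{"method": "apply_moves", "body": {
  "targets": "0 0 0 0 0 0 1.4; 0 0 0 0 0 0 1.7; 0 0 0 0 0 0 2.2; 0 0 0 0 0 0 3; 0 0 0 0 0 0 4"
}}

```text
time: 18.15
tool_pos: [525.9, 86.3, 160.3]
tcp_rot: [179.5, -0.0, -90.0]
ft_force: [-0.5, 0.0, 0.0]
finger_gap: 39.9
```

Request:
{"method": "apply_moves", "body": {
  "targets": "0 0 0 0 0 0 4; 0 0 0 0 0 -0.5 4; 0 0 0 0 0 -2 4; 0 0 0 0 0 -4 4; 0 0 0 0 0 -6 4"
}}

```text
time: 18.65
tool_pos: [526.8, 86.3, 222.4]
tcp_rot: [179.5, -0.0, -90.1]
ft_force: [0.6, 0.7, -0.4]
finger_gap: 40.1
```

Request:
{"method": "apply_moves", "body": {
  "targets": "0 0 0 0 0 -2 4; 0 0 0 0 0 -4 4; 0 0 0 0 0 -6 4; 0 0 0 0 0 -8 4; 0 0 0 0 0 -8 4"
}}

```text
time: 19.15
tool_pos: [529.0, 86.4, 305.5]
tcp_rot: [179.9, 0.0, -90.1]
ft_force: [0.1, 0.0, 0.6]
finger_gap: 39.9
```

```bash
python3 f.py
python3 - <<'E'
from h import *
im=snapshot("scene")[110:260,140:340,::-1]; cv2.imwrite("pics/s6.png",cv2.resize(im,(800,600),interpolation=cv2.INTER_CUBIC))
E
```

```text
19.3 [ 0.02  0.67 -0.25] in 0.08 [527.24  86.31 300.36] [ 1.7949e+02 -1.0000e-02 -9.0060e+01] 39.446725801997054 [ 0.01 -0.01  0.01]
```

View pics/s6.png

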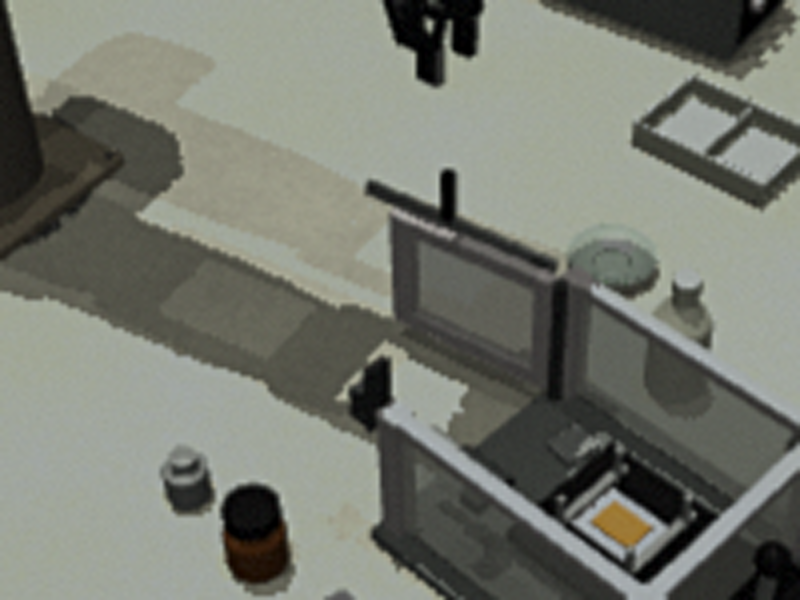

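Run:
```python
from h import *
for th in(1.35,1.42):
  for a in(0,.05):
    q=R.from_rotvec([0,0,np.radians(-8.7)-th])
    f=lambda v:((pix("scene",q.apply(v)+H)-[110,140])*4)[::-1].round().tolist()
    print(th,a,'bar top pivot/end',f([-21,-30,149]),f([-21,-30-180*np.cos(a),149+180*np.sin(a)]),'gate edge',f([0,-168,150]),'post top',f([-22,-125+50*a,195+95*a]))
```

```text
1.35 0 bar top pivot/end [534.0, 250.0] [354.0, 180.0] gate edge [381.0, 209.0] post top [437.0, 170.0]
1.35 0.05 bar top pivot/end [534.0, 250.0] [353.0, 172.0] gate edge [381.0, 209.0] post top [439.0, 167.0]
1.42 0 bar top pivot/end [537.0, 249.0] [364.0, 172.0] gate edge [389.0, 201.0] post top [444.0, 165.0]
1.42 0.05 bar top pivot/end [537.0, 249.0] [364.0, 164.0] gate edge [389.0, 201.0] post top [447.0, 162.0]
```

```bash
python3 -c "
from bench import *
print(hand_in()); print(sense()['time'])"
```

```text
the job is handed in; nothing more can be done
None
the job is handed in; nothing more can be done
```

The gate stands open at about 1.4 rad (81°) with the bar dropped back level, and I handed the job in at about 19 s of the 64 s limit. The hand-in gave no verdict.

- **Press:** I found the post by touch and gripped it slightly to the inward side so that closing could not drag it outward. I then pressed the bar onto the rubber pad until the wrist force read 14.0 N.
- **Lift:** I raised the bar to about 0.24 rad, and the picture agreed with the calculated position. The push read between 12.6 and 14.0 N, dipping slightly below the 13 N firm mark twice (part-way up and at the end). The bar came clear of the catch without jamming.
- **Swing:** The gate moved at about 0.6 rad/s or less. A sideways pull of about 11 N built up at the post midway, so I trimmed the path. At the end it was about 8 N.
- **Release:** I lowered the bar, opened the fingers and raised the tool to about 300 mm, touching nothing, with the wrist force near zero.

**Last check:** The final picture shows the gate wide open and the bar parallel to the gate's top. The bystanders in view look undisturbed. The driver was outside that crop and I did not measure any bystander's position. Edges in the picture sat 2–3 camera pixels off my model, which fits the calibration error, so the angles are estimates from the tool pose and picture.

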